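# Turn over a leaf of the stone-finish sample stand

### The arm

A 6-joint arm with a two-finger parallel gripper is mounted at the origin on the work surface. World frame = base frame: x ahead of the robot, y to its left, z up, the work surface at z = 0. Lengths are in mm, angles in degrees, forces in N, time in s.
With the tool pointing down it reaches from about 350 to 850 mm from the base axis. Payload 8.1 kg.
Tool frame: the origin (TCP) lies between the finger pads; the fingertips stand 8 mm ahead of it and the grasp point (between the pads) lies 11 mm behind it (r.tip_extent is the distance from the TCP to the fingertips, in mm); z points along the fingers, y is the direction in which the jaws open and shut (so a half turn about z gives the same grasp; the last joint's range is limited). The gripper opens to 85 mm and grips with 20 to 120 N. Pads are 22 mm wide; open, the fingers measure 114 mm over their backs; the gripper's body (76 mm by 85 mm) begins 54 mm behind the grasp point. The pads swing forward as they close: fully open they stand 13 mm farther back than shut.
Start: joints at [67.586, 7.471, 85.268, -0, 87.261, -4.893], TCP at [180.612, 572.175, 239.292] pointing down, gripper open.
Joint ranges: [-169.43, 169.43], [-51.17, 129.36], [1.28, 143.12], [-76.62, 256.62], [0, 156.53], [-152.29, 152.29]. Speed limits (degrees/s): [136.94, 136.94, 159.86, 180, 180, 180].

### API

Orientations are given as [roll, pitch, yaw] about the fixed x, y, z axes, in that order (R = Rz(yaw) Ry(pitch) Rx(roll)).
In Python, from bench import sensors, viewer, hand_in, r gives the robot as it stands. The module is installed in compiled form; this text tells all that it offers.
- The arm moves only by the tool move_arm, never from a script. Its argument "rows" is a list that holds one entry, the list of rows, each a list of 6 numbers: the shift along the tool's x, y, z in m, then the turn, a rotation vector about the tool's x, y, z in degrees. In form: [[[tx, ty, tz, rx, ry, rz], ...]]. A call has 1 to 20 rows; each row is the pose to reach, as a shift and turn from the pose commanded when the call began, along the tool's axes at that moment; what a row does not reach only later rows make up. A row lasts 1/10 s, in which the tool goes at most 50 mm and 8.59 degrees, less where a joint would pass 70% of its speed; a pose out of reach is approached as far as the arm can. A call with a gripper value outside its range is refused whole. "grip" is the opening, from 0 (shut) to 1 (fully open), set as the call begins (left out, the last holds). The fingers move at their own pace and stop on an object; "newtons" is the grip in N (left out, the last holds). Time passes only in rows, so rows that repeat a pose let the fingers close. It gives the time, the measured TCP pose, the force and the opening at its end, in the units of the state.
- sensors.sense(): the state, without advancing time (a new reading comes with each control period).
- viewer.snapshot(name): name is "scene" or "top"; returns a dict with "color" (384x512x3 uint8, red, green, blue), "camera_matrix" (3x3 intrinsics, pixels), "R" (3x3) and "t" (3): a world point X has camera coordinates R X + t. Camera axes: x right, y down, z forward; pixel columns grow to the right and rows downward; lengths in mm; the calibration is good to about 2 mm. A picture is of the moment at which its call begins. There is no depth.
- hand_in(): hands the job in, once; it reports no verdict.
The state is a dict: "time": time; "joint_pos": joint angles; "qd": joint speeds; "joint_efforts": joint torques, N m; "tool_pos": TCP position; "tcp_rot": TCP orientation; "ft_force": force on the tool from outside, world axes, zero at the start; "wrist_torque": the same for the moment, N m; "finger_gap": finger opening in mm.
Only numpy, scipy, OpenCV 4.12 (cv2) and the standard library are available. Lean on these libraries where they do the work, as an engineer would, in place of code of your own. Each camera call takes 0.05 s, during which the arm holds its last target.

### The job

On the polishing bench stands a sample book of rigid leaves set with stone chips, hinged on a steel rod. Turn the top leaf of the right-hand side over the spine to the left-hand side, the way you turn a heavy page: get your fingertips under its tab, at the middle of its free edge, push it up and over steadily without flinging it, and press it down until it lies flat. Do not pinch the leaf between the fingers, keep the other two leaves flat where they are, and leave everything else on the bench in its place.

Things in the scene. Friction and masses are not known exactly. Their poses are not given: they have to be found in the camera images.
- spine (a point): Middle of the hinge rod (the spine) of the sample stand, 60 mm above the bench. x runs along the spine, away from the robot at yaw 0; y points to the left-hand side of the book; z is up. The stand is fixed to the bench; its place and yaw vary. Three leaves with interleaved knuckles turn on the rod: one lies on the left, two on the right, one on top of the other.
- stand: Steel plinth under the leaves; origin on the bench under the spine's middle, axes as the spine's. Its top plate is 300 mm (x) by 260 mm (y), upper side 46 mm and underside 34 mm above the bench; its foot below that is 240 by 180 mm. Lugs at both ends of the rod rise to 71 mm.
- leaf (a joint): Angle of the leaf to be turned, the upper one on the right: 0 = level on the right (-y of the spine frame), pi/2 = upright, pi = level on the left. Starts at 0 to 0.1 (tab up to 18 mm raised). Stops at 0 and pi. The hinge is stiff: the leaf stays at any angle where it is left; pushing it at the tab takes up to 5 N. Its mid-plane passes through the rod's axis; at 0 and pi it fills 56 to 64 mm above the bench.
- tab_edge (a point): Middle of the outer lower edge of that leaf's tab: 182 mm from the rod, 4 mm under the leaf's mid-plane. The tab is 88 mm along the spine, at the middle of the leaf, and sticks out 32 mm from the board's edge; below it is clear down to the bench. The point turns with the leaf; at angle 0 its axes are the spine's: -y outward from the rod, z out of the front face.
- leaf_board: Back board of that leaf: dark grey, 5 mm thick, the full outline: 270 mm along the spine, 18 to 150 mm from the rod, plus the tab; eight stone squares set in it. It is the leaf's underside at the start and its upper side once turned. Origin at the middle of the rod, turns with the leaf.
- leaf_face: Front facing of that leaf: pale grey, 3 mm thick, inset 4 mm from the board's outline (5 mm at the tab's outer end), with eight stone squares. It is the leaf's upper side at the start and its underside once turned. Origin at the middle of the rod, turns with the leaf.
- prev_leaf (a joint): Angle of the like leaf that already lies on the left, 9 mm lower than where the turned leaf comes to lie: 0 = level on the left, grows as it rises. Its tab is on the third of its free edge at -x of the spine frame. To be left flat.
- next_leaf (a joint): Angle of the like leaf directly under the one to be turned, 9 mm lower (47 to 55 mm above the bench): 0 = level on the right, grows as it rises. Its tab, the same size, is on the third of its free edge at +x of the spine frame, beside the other tab. To be left flat.
- honing_block: Bystander: abrasive hand block 100 x 50 x 32 mm lying on the bench about 110 mm out from the right-hand tab, somewhat to its -x side. Origin at the centre of its underside, x along its length.
- paste_jar: Bystander: jar of 72 mm diameter, 56 mm high, beside the right-hand side of the stand, at its +x end. Origin at the centre of its underside.
- pad_stack: Bystander: stack of polishing pads, 100 mm diameter, 36 mm high, beside the left-hand side. Origin at the centre of its underside.
- offcut: Bystander: stone offcut 110 x 75 x 20 mm beside the left-hand side. Origin at the centre of its underside.
- spray_bottle: Bystander: trigger spray bottle, 72 mm diameter, 221 mm tall, well to the left of the stand. Origin at the centre of its underside.
- gloss_meter: Bystander: box-shaped gloss meter 130 x 50 x 58 mm well to the right of the stand. Origin at the centre of its underside.

How it is judged:
By the outcome, as a careful person would: the job done as asked, in the order asked, and still so for the second after the job is handed in, with the robot touching nothing.
It also fails if it takes over 45 s, if anything falls off the work surface, if the arm or the gripper's body presses on something with over 40 N, if the wrist force passes 120 N, or if a joint passes its speed limit or range.

## Working session

There is one attempt and no reset: what is moved stays moved. The work goes in short steps, Python scripts to look and compute and a tool call to move; the robot and the scene stay as the last step left them, time stands still between calls to the robot, and variables do not carry over. Pictures are saved under pics/ and viewed, and the job is handed in when it is done.

Besides the shell and the picture viewer there is one more tool, called after ">>>" as name(argument=value, ...) on one line, values as JSON. move_arm: Moves the arm, as the interface text tells. Its arguments: {"type":"object","properties":{"rows":{"type":"array","items":{"type":"array","items":{"type":"array","items":{"type":"number"}}}},"grip":{"type":"number"},"newtons":{"type":"number"}},"required":["rows"]}

```bash
ls; mkdir -p pics
python3 - <<'E'
from bench import sensors, viewer, r
import cv2,pickle
print(sensors.sense())
for n in ("scene","top"):
    s=viewer.snapshot(n); pickle.dump(s,open(f"pics/{n}0.pkl","wb"))
    cv2.imwrite(f"pics/{n}0.png",cv2.resize(s["color"][:,:,::-1],(800,600),interpolation=cv2.INTER_CUBIC))
    print(n,s["camera_matrix"],s["R"],s["t"])
E
```

```text
pics
{'time': 0.0, 'joint_pos': array([ 6.75846939e+01,  7.51390182e+00,  8.53310360e+01,  9.84855520e-05,
        8.72624290e+01, -4.89165949e+00]), 'qd': array([-0.0941319 ,  0.04296363,  0.09703091,  0.10016581,  0.01936443,
       -0.01440991]), 'joint_efforts': array([-3.70268936e-04, -5.69402575e+01, -5.00543869e+01, -1.00783095e-04,
        1.43653736e-02,  5.11956489e-05]), 'tool_pos': array([180.41270418, 571.65532064, 238.24017069]), 'tcp_rot': array([-1.79893033e+02, -9.25336942e-03,  1.62476340e+02]), 'ft_force': array([ 0.48581619, -0.42011092,  0.21300859]), 'wrist_torque': array([ 0.00179318, -0.02045183, -0.01704302]), 'finger_gap': 85.42482503622013}
scene [[365.21215878   0.         251.31832146]
 [  0.         365.21215878 191.24752978]
 [  0.           0.           1.        ]] [[-0.69214331  0.7216671  -0.01158571]
 [ 0.52414648  0.49153843 -0.695457  ]
 [-0.49619362 -0.48742852 -0.71847431]] [ 363.03571312 -257.74980527 1667.46429798]
top [[401.59830238   0.         253.50054493]
 [  0.         401.59830238 186.45198262]
 [  0.           0.           1.        ]] [[ 0.02541398 -0.99966466 -0.00496902]
 [-0.99122631 -0.02455389 -0.12987495]
 [ 0.12970939  0.00822606 -0.99151793]] [  -5.78589535  579.3264334  1473.11298802]
```

View pics/scene0.png

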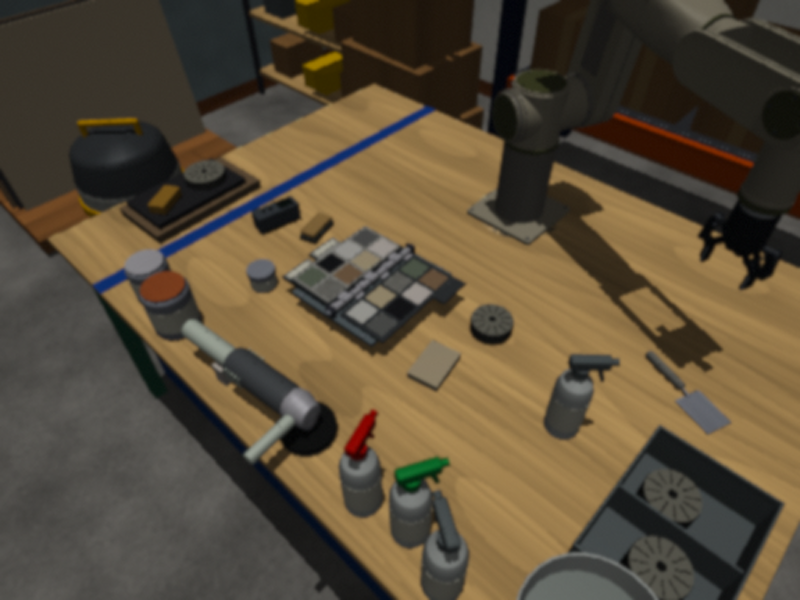

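View pics/top0.png

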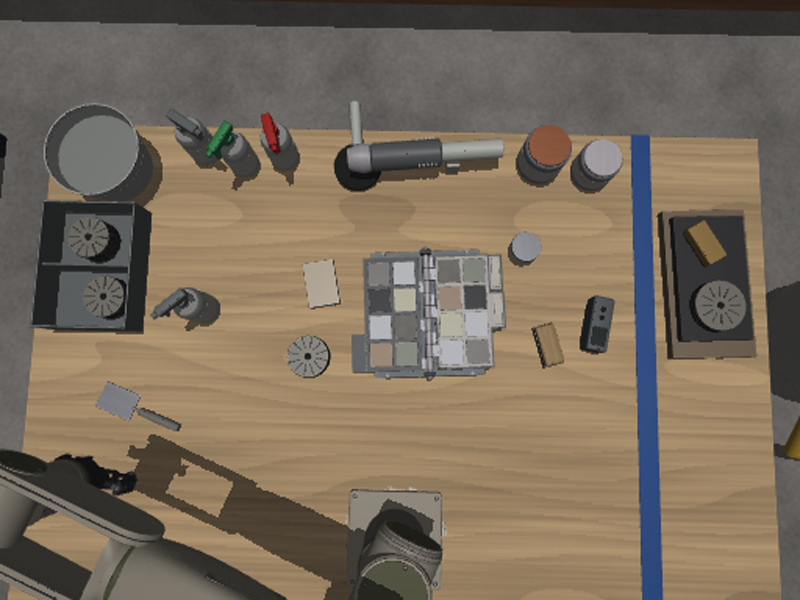

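The top view shows the book with its spine from about (427,250) to (430,377). The right leaf's tab is near (497,310), the block near (548,345) and the jar near (525,248). I'll zoom in to measure.

```bash
cat > h.py <<'E'
import numpy as np,cv2,pickle
def ray(s,px,z):
    K,R,t=s["camera_matrix"],s["R"],s["t"]
    d=R.T@np.linalg.solve(K,[px[0],px[1],1]); c=-R.T@t
    return c+d*(z-c[2])/d[2]
def proj(s,X):
    p=s["camera_matrix"]@(s["R"]@np.asarray(X,float)+s["t"]); return p[:2]/p[2]
def crop(s,name,x0,y0,w,h,f):
    c=s["color"][y0:y0+h,x0:x0+w,::-1]
    cv2.imwrite(name,cv2.resize(c,None,fx=f,fy=f,interpolation=cv2.INTER_CUBIC))
E
python3 - <<'E'
from h import *
s=pickle.load(open("pics/top0.pkl","rb")); crop(s,"pics/tc.png",220,150,140,100,5.7)
s=pickle.load(open("pics/scene0.pkl","rb")); crop(s,"pics/sc.png",150,130,160,100,5)
E
```

```text
(no output)
```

View pics/tc.png

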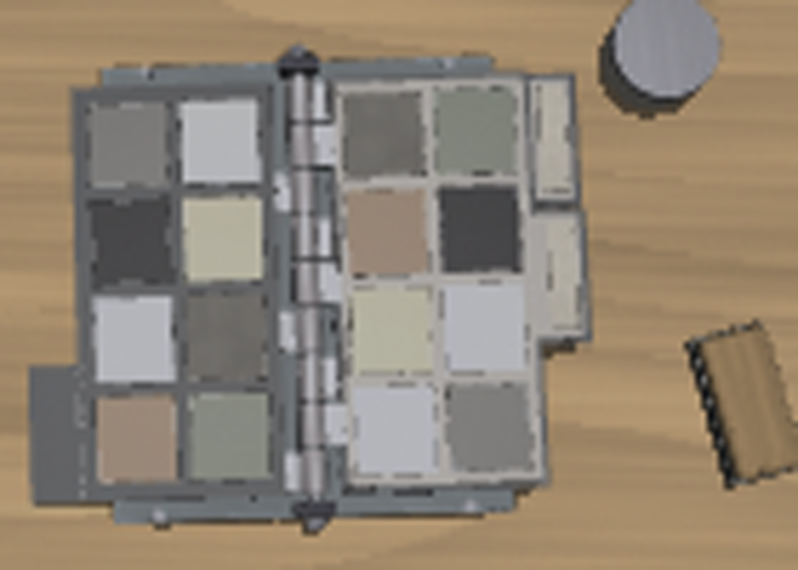

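View pics/sc.png

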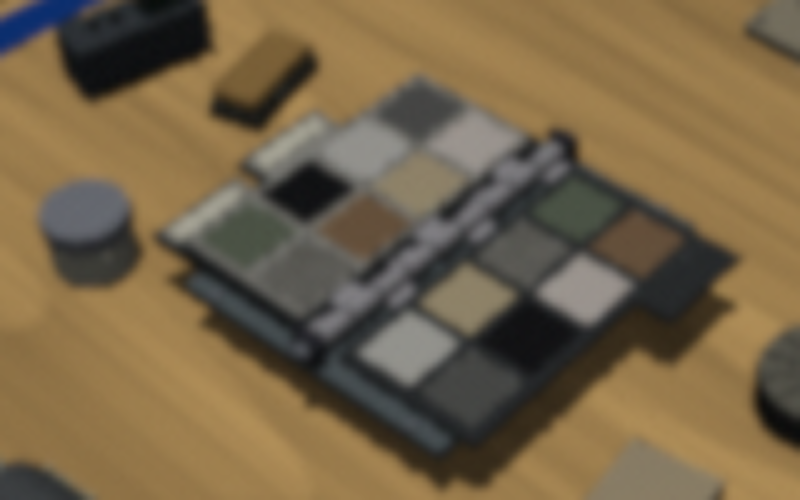

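The crop shows the rod running from (300,65) to (314,515), the top leaf's tab outer edge from (588,208) to (590,342), and the second leaf's tab above it. I'll cast rays for these.

Run:
```python
from h import *
s=pickle.load(open("pics/top0.pkl","rb"))
def P(p,z): return ray(s,((p[0]+.5)/5.7-.5+220,(p[1]+.5)/5.7-.5+150),z)
def pr(n,p,z): X=P(p,z);print(n,X.round(1));return X
a=pr("lug+x",(299,62),68);b=pr("lug-x",(314,517),68);print(np.linalg.norm(a-b))
m=(a+b)/2; yaw=np.arctan2(*(a-b)[[1,0]]);print("mid",m,"yaw",np.degrees(yaw))
pts={"pl1":((101,70),46),"pl2":((492,58),46),"pl3":((518,510),46),"pl4":((115,520),46),
"tab1":((587,208),64),"tab2":((591,342),64),"tab1h":((587,208),76),"bd":((550,485),64),"n1":((575,75),55),"n2":((578,205),55),
"pt1":((30,366),55),"pt2":((34,504),55),"pc":((72,88),55),"blk":((758,321),32),"blk2":((688,340),32),"blk3":((730,485),32),"jar":((667,45),56)}
c,sn=np.cos(yaw),np.sin(yaw)
for n,(p,z) in pts.items():
    X=P(p,z);d=X-m;print(n,X.round(1),"local",round(c*d[0]+sn*d[1],1),round(-sn*d[0]+c*d[1],1))
```

```text
lug+x [674.4 -57.9  68. ]
lug-x [380.6 -73.2  68. ]
294.17136501614544
mid [527.53701514 -65.54496058  68.        ] yaw 2.9689657797965907
pl1 [670.2  72.1  46. ] local 149.6 130.1
pl2 [ 684.6 -186.3   46. ] local 150.6 -128.8
pl3 [ 388.4 -205.6   46. ] local -146.2 -132.7
pl4 [375.4  54.1  46. ] local -145.7 127.3
tab1 [ 583.6 -246.5   64. ] local 46.6 -183.6
tab2 [ 496.7 -249.3   64. ] local -40.3 -181.9
tab1h [ 581.9 -244.5   76. ] local 45.1 -181.5
bd [ 404.7 -223.4   64. ] local -130.9 -151.3
n1 [ 672.7 -239.8   55. ] local 136.0 -181.5
n2 [ 586.6 -242.1   55. ] local 49.9 -179.4
pt1 [472.8 111.6  55. ] local -45.5 179.8
pt2 [384.3 106.   55. ] local -134.1 178.7
pc [656.   90.4  55. ] local 136.3 149.0
blk [ 515.7 -364.3   32. ] local -27.3 -297.7
blk2 [ 502.1 -318.3   32. ] local -38.5 -251.1
blk3 [ 408.1 -345.4   32. ] local -133.7 -273.3
jar [ 694.1 -300.    56. ] local 154.2 -242.8
```

Run:
```python
from h import *
from bench import r
print("tip_extent",r.tip_extent)
t=pickle.load(open("pics/top0.pkl","rb"));s=pickle.load(open("pics/scene0.pkl","rb"))
M=np.array([529.5,-65.5,60]);y=np.radians(3);ex=np.array([np.cos(y),np.sin(y),0]);ey=np.array([-np.sin(y),np.cos(y),0])
def L(a,b,z): return M*[1,1,0]+a*ex+b*ey+np.array([0,0,z])
for th in (0,.05,.1):
    for a in (44,-44):
        X=L(a,-182*np.cos(th)-4*np.sin(th),60+182*np.sin(th)-4*np.cos(th))
        p=proj(t,X);q=proj(s,X)
        print(th,a,"topcrop",((p-[220,150]+.5)*5.7-.5).round(0),"scenecrop",((q-[150,130]+.5)*5-.5).round(0))
def P3(pt,ps):
    A=[];b=[]
    for S,p in((t,(np.array(pt)+.5)/5.7-.5+[220,150]),(s,(np.array(ps)+.5)/5-.5+[150,130])):
        Pm=S["camera_matrix"]@np.c_[S["R"],S["t"]]
        for i in(0,1): rr=p[i]*Pm[2]-Pm[i];A.append(rr[:3]);b.append(-rr[3])
    return np.linalg.lstsq(np.array(A),np.array(b),rcond=None)[0].round(1)
print(P3((587,208),(247,163)),P3((591,342),(322,113)), "next",P3((575,75),(160,237)),"lug",P3((299,62),(315,352)),P3((314,517),(562,140)))
im=cv2.imread("pics/sc.png")
crop(s,"pics/sc2.png",175,145,60,45,13)
```

```text
tip_extent 8.0
0 44 topcrop [583. 210.] scenecrop [236. 168.]
0 -44 topcrop [589. 345.] scenecrop [314. 114.]
0.05 44 topcrop [585. 209.] scenecrop [234. 160.]
0.05 -44 topcrop [592. 344.] scenecrop [313. 105.]
0.1 44 topcrop [586. 207.] scenecrop [233. 151.]
0.1 -44 topcrop [593. 343.] scenecrop [312.  97.]
[ 580.  -243.    62.2] [ 494.3 -247.3   58.6] next [ 671.7 -238.6   47.3] lug [674.6 -55.7  53.6] [381.4 -74.5  59.1]
```

View pics/sc2.png

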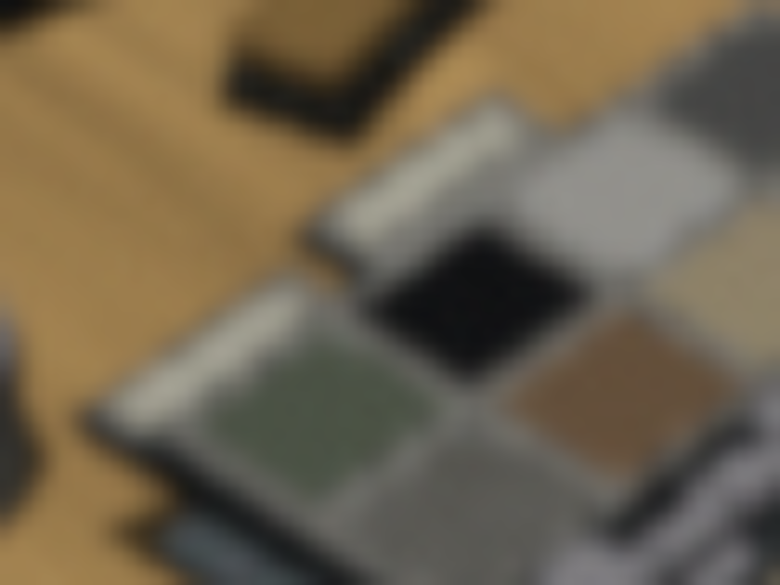

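The rays put the spine middle at about (529.5, −65.5), yaw 3°, with the leaf at about 0.03 rad. The tab's lower edge is about 60 mm up. Next is a helper that turns world waypoints into tool-frame rows.

```bash
cat > k.py <<'E'
import numpy as np
from scipy.spatial.transform import Rotation as Ro
M=np.array([529.5,-65.5,0]);YAW=3.0
y=np.radians(YAW);ex=np.array([np.cos(y),np.sin(y),0]);ey=np.array([-np.sin(y),np.cos(y),0])
def pose(x,u,z,tilt):  # TCP in stand frame; tilt = tool z toward +u from straight down
    Rd=np.c_[ey,ex,[0,0,-1]]
    return M+x*ex+u*ey+np.array([0,0,z]), Ro.from_matrix(Rd)*Ro.from_euler('y',tilt,degrees=True)
def W(p,rpy): return np.array(p,float),Ro.from_euler('xyz',rpy,degrees=True)
def row(a,b):
    t=a[1].inv().apply(b[0]-a[0])/1000; w=(a[1].inv()*b[1]).as_rotvec(degrees=True)
    return [round(v,4) for v in t]+[round(v,2) for v in w]
E
python3 - <<'E'
from k import *
a=W([180.612,572.175,239.292],[180,0,162.479])
print(row(a,W([180.6,572.2,420],[180,0,162.479])))
print(row(a,W([400,250,420],[180,0,130])))
print(row(a,W([480,0,420],[180,0,93])))
b=pose(0,-290,300,0);print(b[0],b[1].as_euler('xyz',degrees=True));print(row(a,b))
E
```

```text
[np.float64(0.0), np.float64(0.0), np.float64(-0.1807), np.float64(0.0), np.float64(0.0), np.float64(0.0)]
[np.float64(-0.3062), np.float64(-0.2412), np.float64(-0.1807), np.float64(-0.0), np.float64(-0.0), np.float64(32.48)]
[np.float64(-0.4578), np.float64(-0.4555), np.float64(-0.1807), np.float64(-0.0), np.float64(-0.0), np.float64(69.48)]
[ 544.67742731 -355.10256508  300.        ] [180.   0.  93.]
[np.float64(-0.6263), np.float64(-0.7747), np.float64(-0.0607), np.float64(0.0), np.float64(-0.0), np.float64(69.48)]
```

>>> move_arm(rows=[[[0, 0, -0.05, 0, 0, 0], [0, 0, -0.1, 0, 0, 0], [0, 0, -0.15, 0, 0, 0], [-0.02, -0.015, -0.18, 0, 0, 3], [-0.06, -0.045, -0.18, 0, 0, 7], [-0.1, -0.08, -0.18, 0, 0, 11], [-0.14, -0.11, -0.18, 0, 0, 16], [-0.18, -0.14, -0.18, 0, 0, 20], [-0.22, -0.17, -0.18, 0, 0, 24], [-0.26, -0.205, -0.18, 0, 0, 28], [-0.305, -0.24, -0.18, 0, 0, 33], [-0.33, -0.275, -0.18, 0, 0, 39], [-0.355, -0.31, -0.18, 0, 0, 44], [-0.38, -0.345, -0.18, 0, 0, 49], [-0.405, -0.38, -0.18, 0, 0, 55], [-0.43, -0.415, -0.18, 0, 0, 62], [-0.4578, -0.4555, -0.18, 0, 0, 69.48], [-0.4578, -0.4555, -0.18, 0, 0, 69.48]]], grip=0)

```text
time: 1.9
tool_pos: [480.6, -5.2, 418.0]
tcp_rot: [-179.9, 0.1, 92.4]
ft_force: [-0.6, 0.3, -0.2]
finger_gap: -0.1
```

Run:
```python
from bench import sensors
from k import *
s=sensors.sense();print(s["tool_pos"],s["tcp_rot"],s["joint_pos"],s["qd"])
a=W([480,0,419.3],[180,0,93])
for p in [(0,-300,300,0),(0,-300,250,50),(0,-264,102,50)]: print(pose(*p)[0],[float(v) for v in row(a,pose(*p))])
```

```text
[480.64947347  -5.23490261 417.97131037] [-1.79879865e+02  9.16081417e-02  9.23711318e+01] [ -6.65692288 -10.94996983  84.8491153   -0.1138477  106.20509593
  -9.0596314 ] [ 4.92022912 -1.184909    0.68878719  2.52309772  1.07722006 -1.82138716]
[ 545.20078687 -365.08886043  300.        ] [-0.368, 0.046, 0.1193, 0.0, 0.0, 0.0]
[ 545.20078687 -365.08886043  250.        ] [-0.368, 0.046, 0.1693, 0.0, 50.0, 0.0]
[ 543.31669245 -329.13819718  102.        ] [-0.332, 0.046, 0.3173, 0.0, 50.0, 0.0]
```

>>> move_arm(rows=[[[-0.02, 0.003, 0.006, 0, 0, 0], [-0.06, 0.008, 0.02, 0, 0, 0], [-0.1, 0.0125, 0.03, 0, 0, 0], [-0.14, 0.0175, 0.045, 0, 0, 0], [-0.18, 0.0225, 0.058, 0, 2, 0], [-0.22, 0.0275, 0.07, 0, 6, 0], [-0.26, 0.0325, 0.085, 0, 11, 0], [-0.3, 0.0375, 0.1, 0, 17, 0], [-0.33, 0.041, 0.11, 0, 23, 0], [-0.35, 0.044, 0.12, 0, 29, 0], [-0.36, 0.045, 0.13, 0, 34, 0], [-0.368, 0.046, 0.14, 0, 39, 0], [-0.368, 0.046, 0.15, 0, 44, 0], [-0.368, 0.046, 0.16, 0, 48, 0], [-0.368, 0.046, 0.1693, 0, 50, 0], [-0.368, 0.046, 0.1693, 0, 50, 0], [-0.368, 0.046, 0.1693, 0, 50, 0]]])

```text
time: 3.6
tool_pos: [545.3, -364.8, 249.4]
tcp_rot: [-179.9, -50.0, 93.0]
ft_force: [-0.4, -0.3, 0.7]
finger_gap: -0.0
```

Run:
```python
from bench import sensors
from k import *
s=sensors.sense();print(s["tool_pos"],s["tcp_rot"],s["joint_pos"],s["qd"])
a=pose(0,-300,250,50)
m=W(s["tool_pos"],s["tcp_rot"]);print("err",row(a,m))
for p in [(0,-300,140,50),(0,-264,102,50),(0,-172,25,50)]: print(pose(*p)[0],[float(v) for v in row(a,pose(*p))])
```

```text
[ 545.32931806 -364.76317612  249.40084851] [-179.93957161  -50.0171467    92.98265172] [-52.17696513  52.76707386  37.35313465  34.1574106  128.91295661
 -42.83112381] [ 0.35779877 -2.40288419 -0.91069951  0.09688599  0.19185493  0.01729986]
err [np.float64(-0.0003), np.float64(0.0001), np.float64(0.0006), np.float64(0.05), np.float64(0.02), np.float64(0.01)]
[ 545.20078687 -365.08886043  140.        ] [-0.0843, -0.0, 0.0707, 0.0, 0.0, 0.0]
[ 543.31669245 -329.13819718  102.        ] [-0.0902, 0.0, 0.1227, 0.0, 0.0, 0.0]
[ 538.50178447 -237.26427998   25.        ] [-0.0901, -0.0, 0.2427, 0.0, 0.0, 0.0]
```

>>> move_arm(rows=[[[-0.015, 0, 0.01, 0, 0, 0], [-0.035, 0, 0.03, 0, 0, 0], [-0.055, 0, 0.05, 0, 0, 0], [-0.07, 0, 0.07, 0, 0, 0], [-0.08, 0, 0.085, 0, 0, 0], [-0.086, 0, 0.1, 0, 0, 0], [-0.09, 0, 0.112, 0, 0, 0], [-0.09, 0, 0.12, 0, 0, 0], [-0.0902, 0, 0.1227, 0, 0, 0], [-0.0902, 0, 0.1227, 0, 0, 0]]])

```text
time: 4.6
tool_pos: [543.6, -329.0, 102.7]
tcp_rot: [179.9, -50.0, 93.1]
ft_force: [-0.2, -0.5, 0.1]
finger_gap: -0.2
```

```bash
cat > look.py <<'E'
import sys
from bench import sensors, viewer
from h import *
from k import *
n=sys.argv[1];c=[int(v) for v in sys.argv[2].split(',')] if len(sys.argv)>2 else [190,110,180,130]
d=[int(v) for v in sys.argv[3].split(',')] if len(sys.argv)>3 else [130,60,200,160]
s=sensors.sense();print(s["time"],s["tool_pos"].round(1),s["tcp_rot"].round(1),s["joint_pos"].round(0),s["ft_force"].round(1))
t=viewer.snapshot("top");crop(t,f"pics/{n}t.png",*c,4)
q=viewer.snapshot("scene");crop(q,f"pics/{n}s.png",*d,3.7)
pickle.dump((t,q),open(f"pics/{n}.pkl","wb"))
E
python3 look.py a
```

```text
4.6 [ 543.6 -329.   102.7] [179.9 -50.   93.1] [-51.  54.  51.  30. 116. -51.] [-0.2 -0.5  0.1]
```

View pics/at.png

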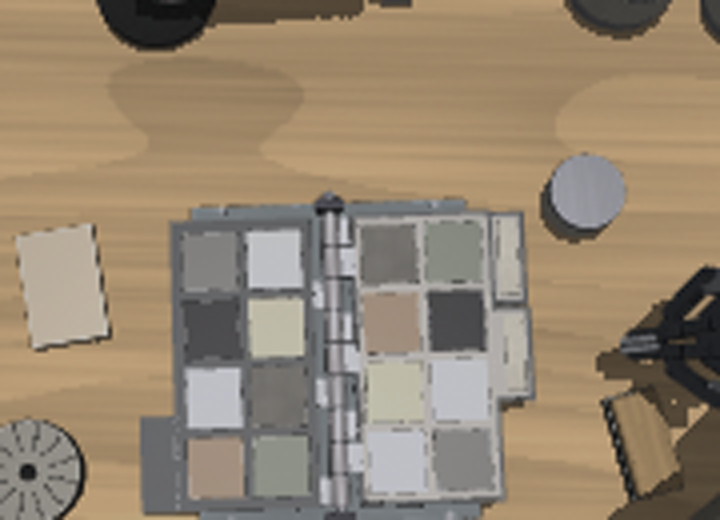

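View pics/as.png

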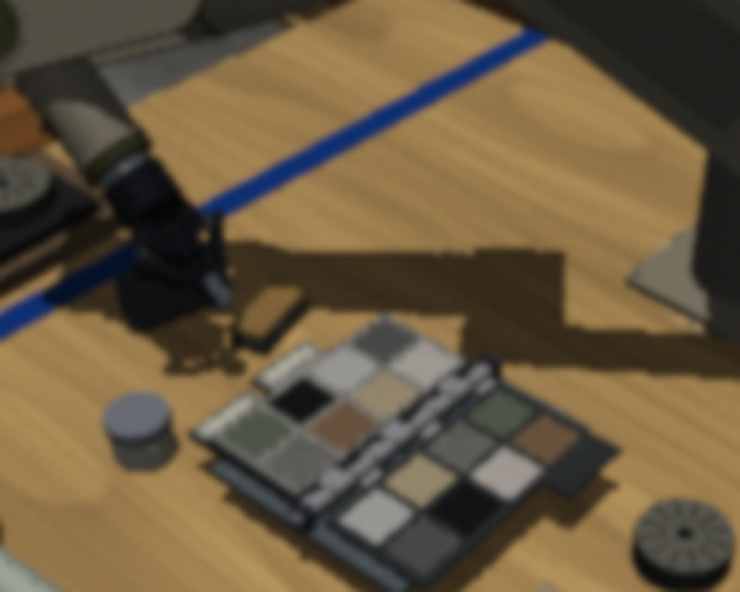

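The shut fingertips at (625,345) in the top crop line up with the tab's middle, about (520,352). The block and jar are clear. Now I'll slide in along the tool axis.

>>> move_arm(rows=[[[0, 0, 0.006, 0, 0, 0], [0, 0, 0.016, 0, 0, 0], [0, 0, 0.028, 0, 0, 0], [0, 0, 0.04, 0, 0, 0], [0, 0, 0.052, 0, 0, 0], [0, 0, 0.064, 0, 0, 0], [0, 0, 0.076, 0, 0, 0], [0, 0, 0.088, 0, 0, 0], [0, 0, 0.099, 0, 0, 0], [0, 0, 0.108, 0, 0, 0], [0, 0, 0.115, 0, 0, 0], [0, 0, 0.12, 0, 0, 0], [0, 0, 0.12, 0, 0, 0]]])

```text
time: 6.0
tool_pos: [538.4, -236.7, 24.5]
tcp_rot: [-180.0, -50.0, 93.0]
ft_force: [0.2, -0.5, 0.1]
finger_gap: 0.0
```

```bash
python3 look.py b
```

```text
6.0 [ 538.4 -236.7   24.5] [-180.  -50.   93.] [-47.  50.  67.  31. 104. -53.] [ 0.2 -0.5  0.1]
```

View pics/bt.png

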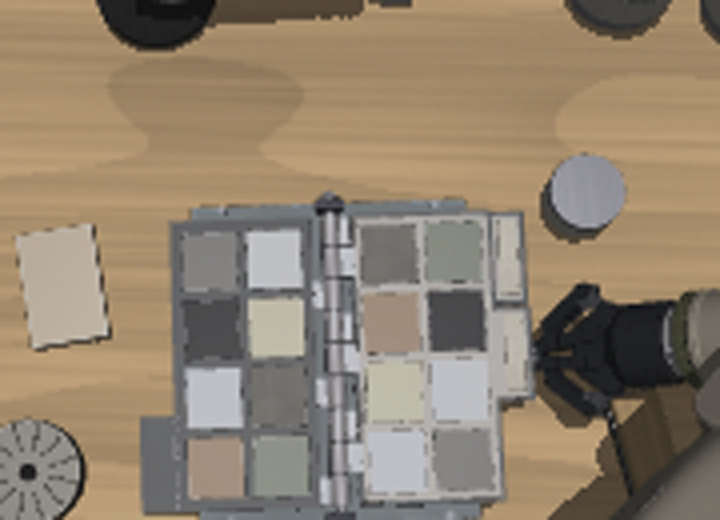

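View pics/bs.png

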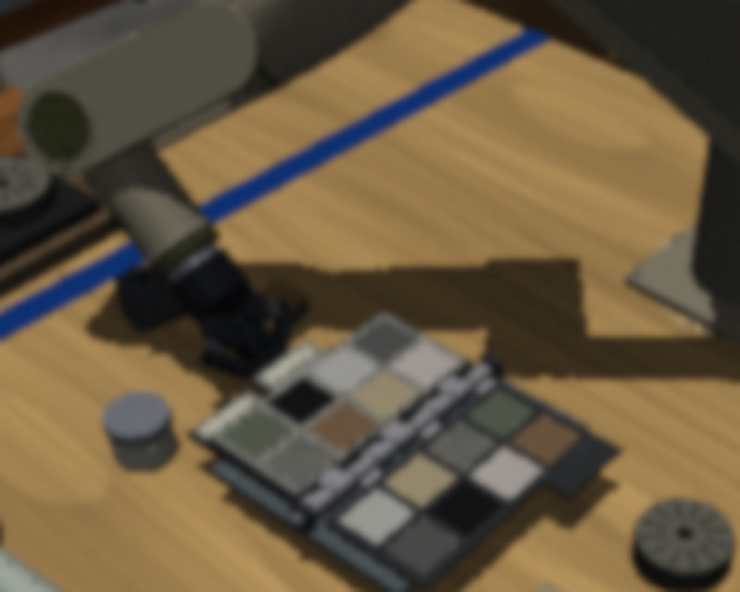

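No contact force yet (0.2 N), and in the top crop the fingertip is hidden under the tab at (535,350). Next is the table of waypoints for the arc.

```bash
cat > arc.py <<'E'
from k import *
def tcp(th,r1=168):
    t=np.radians(th); l=np.array([-np.cos(t),np.sin(t)]); nf=np.array([np.sin(t),np.cos(t)])
    ph=np.radians(np.clip(40+(th-10)*50/75,40,90)); d=np.array([np.cos(ph),-np.sin(ph)]); n=np.array([np.sin(ph),np.cos(ph)])
    O=np.array([0,60.])
    if th<=90: tip=O+182*l-4*nf-11*n+20*d
    else: tip=O+(162+(r1-162)*(th-90)/90)*l-4*nf-11*n
    c=tip-8*d
    return pose(0,c[0],c[1],90-np.degrees(ph)),c,ph
def table(a,ths):
    for th in ths:
        p,c,ph=tcp(th); print(th,c.round(0),row2(a,p))
def row2(a,b):
    v=row(a,b); return [round(float(v[0]),3),round(float(v[1]),3),round(float(v[2]),3)]+[0,round(float(v[4]),1),0]
E
python3 - <<'E'
from arc import *
table(pose(0,-172,25,50),[-2,0,1,2,3,4,6,8,10,12,14,17,20,23,26,29,32,35])
E
```

```text
-2 [-180.   34.] [0.002, 0.0, -0.011, 0, 0.0, 0]
0 [-180.   40.] [0.006, -0.0, -0.016, 0, 0.0, 0]
1 [-180.   43.] [0.009, 0.0, -0.018, 0, 0.0, 0]
2 [-180.   46.] [0.011, 0.0, -0.02, 0, 0.0, 0]
3 [-180.   49.] [0.014, 0.0, -0.022, 0, 0.0, 0]
4 [-180.   53.] [0.016, 0.0, -0.024, 0, 0.0, 0]
6 [-179.   59.] [0.021, 0.0, -0.027, 0, 0.0, 0]
8 [-179.   65.] [0.026, 0.0, -0.031, 0, 0.0, 0]
10 [-178.   72.] [0.032, 0.0, -0.034, 0, 0.0, 0]
12 [-177.   78.] [0.037, 0.0, -0.038, 0, -1.3, 0]
14 [-176.   84.] [0.042, 0.0, -0.041, 0, -2.7, 0]
17 [-174.   93.] [0.051, 0.0, -0.046, 0, -4.7, 0]
20 [-172.  102.] [0.059, 0.0, -0.05, 0, -6.7, 0]
23 [-169.  111.] [0.068, 0.0, -0.053, 0, -8.7, 0]
26 [-166.  120.] [0.076, 0.0, -0.057, 0, -10.7, 0]
29 [-163.  129.] [0.085, 0.0, -0.059, 0, -12.7, 0]
32 [-158.  137.] [0.094, 0.0, -0.062, 0, -14.7, 0]
35 [-154.  145.] [0.103, 0.0, -0.063, 0, -16.7, 0]
```

```bash
sed -i 's/+20\*d/+25*d/; s/(162+(r1-162)/(157+(r1-157)/' arc.py
python3 - <<'E'
from arc import *
table(pose(0,-172,25,50),[-2,-1,0,1,2,3,4,6,8,10,12,14,17,20])
E
```

```text
-2 [-176.   30.] [0.002, 0.0, -0.006, 0, 0.0, 0]
-1 [-176.   33.] [0.004, 0.0, -0.009, 0, 0.0, 0]
0 [-176.   37.] [0.006, 0.0, -0.011, 0, 0.0, 0]
1 [-176.   40.] [0.009, 0.0, -0.013, 0, 0.0, 0]
2 [-176.   43.] [0.011, 0.0, -0.015, 0, 0.0, 0]
3 [-176.   46.] [0.014, 0.0, -0.017, 0, 0.0, 0]
4 [-176.   49.] [0.016, 0.0, -0.019, 0, 0.0, 0]
6 [-175.   56.] [0.021, 0.0, -0.022, 0, 0.0, 0]
8 [-175.   62.] [0.026, 0.0, -0.026, 0, 0.0, 0]
10 [-174.   68.] [0.032, 0.0, -0.029, 0, 0.0, 0]
12 [-173.   74.] [0.037, 0.0, -0.033, 0, -1.3, 0]
14 [-173.   81.] [0.042, 0.0, -0.036, 0, -2.7, 0]
17 [-171.   90.] [0.05, -0.0, -0.041, 0, -4.7, 0]
20 [-169.   99.] [0.059, 0.0, -0.045, 0, -6.7, 0]
```

>>> move_arm(rows=[[[0.002, 0, -0.006, 0, 0, 0], [0.004, 0, -0.009, 0, 0, 0], [0.006, 0, -0.011, 0, 0, 0], [0.009, 0, -0.013, 0, 0, 0], [0.011, 0, -0.015, 0, 0, 0], [0.014, 0, -0.017, 0, 0, 0], [0.016, 0, -0.019, 0, 0, 0], [0.021, 0, -0.022, 0, 0, 0], [0.026, 0, -0.026, 0, 0, 0], [0.032, 0, -0.029, 0, 0, 0], [0.037, 0, -0.033, 0, -1.3, 0], [0.042, 0, -0.036, 0, -2.7, 0], [0.046, 0, -0.039, 0, -3.7, 0], [0.05, 0, -0.041, 0, -4.7, 0], [0.05, 0, -0.041, 0, -4.7, 0]]])

```text
time: 7.6
tool_pos: [538.8, -236.4, 91.0]
tcp_rot: [179.9, -45.2, 93.1]
ft_force: [-0.1, -0.6, -0.3]
finger_gap: -0.0
```

```bash
python3 look.py c
```

```text
7.6 [ 538.8 -236.4   91. ] [179.9 -45.2  93.1] [-46.  41.  70.  29. 104. -50.] [-0.1 -0.6 -0.3]
```

View pics/ct.png

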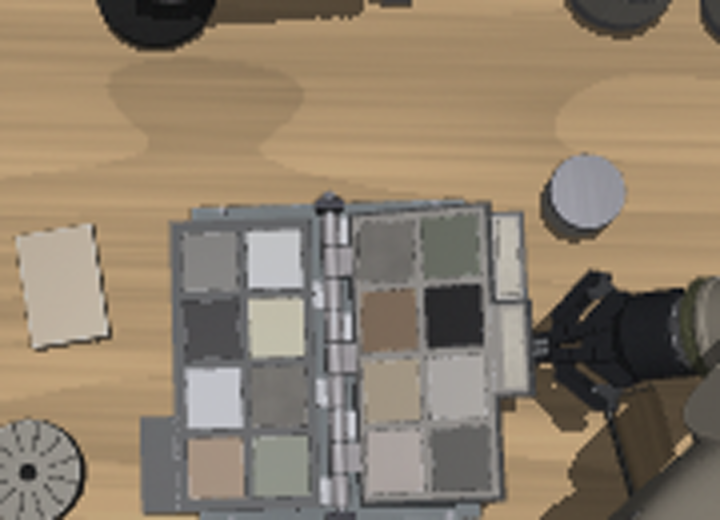

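View pics/cs.png

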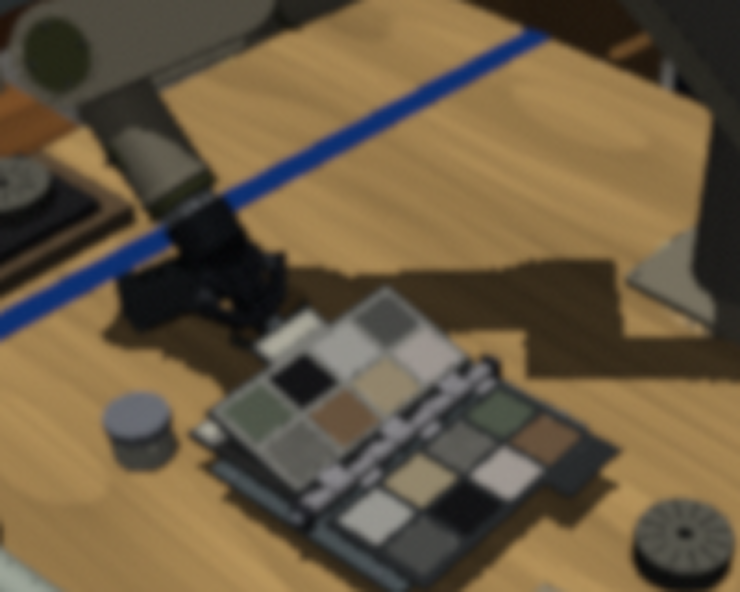

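The top leaf has lifted: the next leaf's tab shows flat at (510,260) and the leaf's far edge has risen. The fingers are under the tab. I'll continue the arc.

Run:
```python
from arc import *
table(tcp(17)[0],[18,20,22.5,25,27.5,30,32.5,35,37.5,40,42.5,45,47.5,50,52.5,55,57,58,58])
```

```text
18 [-170.   93.] [0.003, 0.0, -0.002, 0, -0.7, 0]
20 [-169.   99.] [0.008, 0.0, -0.005, 0, -2.0, 0]
22.5 [-167.  106.] [0.015, 0.0, -0.008, 0, -3.7, 0]
25 [-164.  113.] [0.021, 0.0, -0.012, 0, -5.3, 0]
27.5 [-161.  120.] [0.029, 0.0, -0.015, 0, -7.0, 0]
30 [-158.  127.] [0.036, 0.0, -0.018, 0, -8.7, 0]
32.5 [-155.  134.] [0.043, 0.0, -0.02, 0, -10.3, 0]
35 [-151.  141.] [0.05, 0.0, -0.022, 0, -12.0, 0]
37.5 [-147.  147.] [0.058, 0.0, -0.024, 0, -13.7, 0]
40 [-143.  154.] [0.065, 0.0, -0.025, 0, -15.3, 0]
42.5 [-139.  160.] [0.073, 0.0, -0.026, 0, -17.0, 0]
45 [-134.  166.] [0.08, 0.0, -0.027, 0, -18.7, 0]
47.5 [-129.  171.] [0.088, -0.0, -0.028, 0, -20.3, 0]
50 [-123.  177.] [0.095, 0.0, -0.028, 0, -22.0, 0]
52.5 [-118.  182.] [0.103, 0.0, -0.027, 0, -23.7, 0]
55 [-112.  187.] [0.111, 0.0, -0.027, 0, -25.3, 0]
57 [-107.  191.] [0.117, 0.0, -0.026, 0, -26.7, 0]
58 [-105.  193.] [0.12, 0.0, -0.026, 0, -27.3, 0]
58 [-105.  193.] [0.12, 0.0, -0.026, 0, -27.3, 0]
```

>>> move_arm(rows=[[[0.003, 0, -0.002, 0, -0.7, 0], [0.008, 0, -0.005, 0, -2, 0], [0.015, 0, -0.008, 0, -3.7, 0], [0.021, 0, -0.012, 0, -5.3, 0], [0.029, 0, -0.015, 0, -7, 0], [0.036, 0, -0.018, 0, -8.7, 0], [0.043, 0, -0.02, 0, -10.3, 0], [0.05, 0, -0.022, 0, -12, 0], [0.058, 0, -0.024, 0, -13.7, 0], [0.065, 0, -0.025, 0, -15.3, 0], [0.073, 0, -0.026, 0, -17, 0], [0.08, 0, -0.027, 0, -18.7, 0], [0.088, 0, -0.028, 0, -20.3, 0], [0.095, 0, -0.028, 0, -22, 0], [0.103, 0, -0.027, 0, -23.7, 0], [0.111, 0, -0.027, 0, -25.3, 0], [0.117, 0, -0.026, 0, -26.7, 0], [0.12, 0, -0.026, 0, -27.3, 0]]])

```text
time: 9.5
tool_pos: [535.2, -170.0, 193.9]
tcp_rot: [180.0, -17.9, 93.1]
ft_force: [0.2, -2.4, -1.8]
finger_gap: -0.0
```

```bash
python3 look.py d
python3 - <<'E'
from arc import *
table(tcp(58)[0],[59,61,63,65.5,68,70.5,73,75.5,78,80.5,83,85.5,88,90,92,94,96,98,99,99])
E
```

```text
9.5 [ 535.2 -170.   193.9] [180.  -17.9  93.1] [-32.  11.  88.  15.  91. -36.] [ 0.2 -2.4 -1.8]
59 [-103.  194.] [0.003, -0.0, -0.001, 0, -0.7, 0]
61 [-98. 198.] [0.009, 0.0, -0.003, 0, -2.0, 0]
63 [-93. 201.] [0.015, 0.0, -0.004, 0, -3.3, 0]
65.5 [-86. 205.] [0.022, -0.0, -0.006, 0, -5.0, 0]
68 [-79. 208.] [0.029, 0.0, -0.007, 0, -6.7, 0]
70.5 [-73. 212.] [0.037, 0.0, -0.008, 0, -8.3, 0]
73 [-66. 215.] [0.044, -0.0, -0.009, 0, -10.0, 0]
75.5 [-58. 217.] [0.052, -0.0, -0.009, 0, -11.7, 0]
78 [-51. 219.] [0.059, -0.0, -0.009, 0, -13.3, 0]
80.5 [-44. 221.] [0.067, -0.0, -0.008, 0, -15.0, 0]
83 [-37. 223.] [0.074, 0.0, -0.008, 0, -16.7, 0]
85.5 [-29. 224.] [0.082, 0.0, -0.006, 0, -18.0, 0]
88 [-21. 225.] [0.089, -0.0, -0.005, 0, -18.0, 0]
90 [-15. 225.] [0.096, -0.0, -0.003, 0, -18.0, 0]
92 [-10. 225.] [0.101, 0.0, -0.002, 0, -18.0, 0]
94 [ -4. 225.] [0.106, -0.0, 0.0, 0, -18.0, 0]
96 [  2. 225.] [0.111, -0.0, 0.002, 0, -18.0, 0]
98 [  7. 225.] [0.117, -0.0, 0.004, 0, -18.0, 0]
99 [ 10. 225.] [0.119, 0.0, 0.005, 0, -18.0, 0]
99 [ 10. 225.] [0.119, 0.0, 0.005, 0, -18.0, 0]
```

View pics/dt.png

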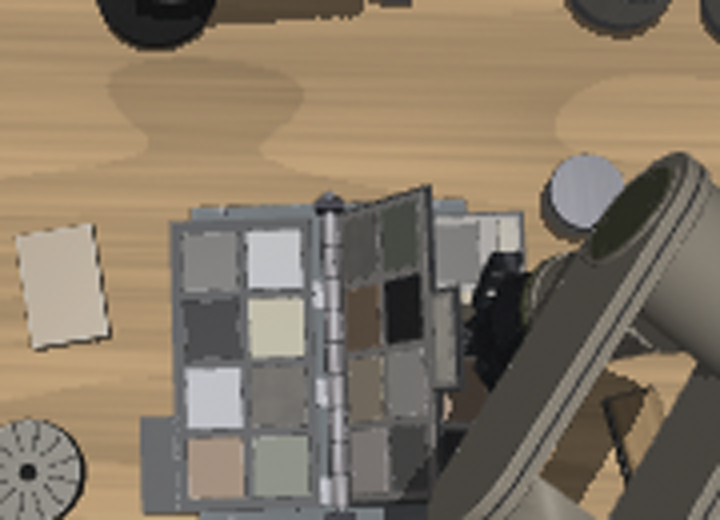

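View pics/ds.png

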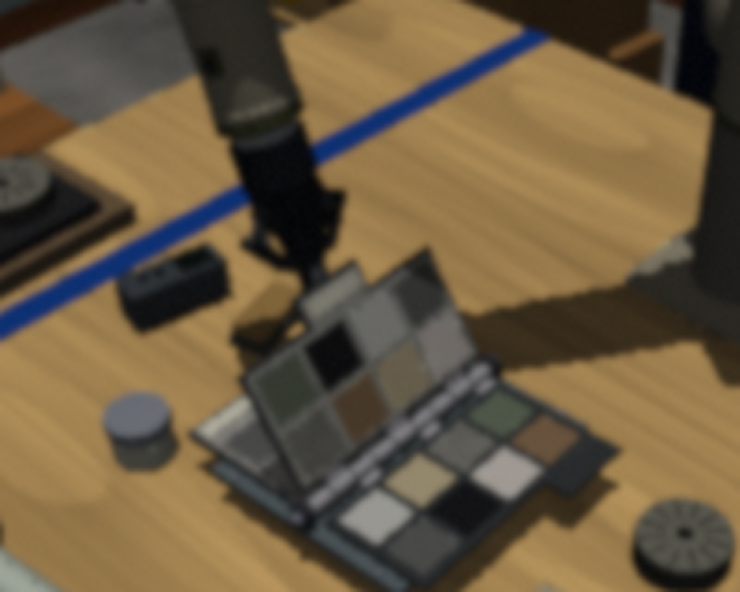

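The leaf stands at roughly 55° with the fingertips behind its tab near (318,275) in the scene crop. The next leaf is flat and the push is about 3 N. I'll go on past upright.

>>> move_arm(rows=[[[0.003, 0, -0.001, 0, -0.7, 0], [0.009, 0, -0.003, 0, -2, 0], [0.015, 0, -0.004, 0, -3.3, 0], [0.022, 0, -0.006, 0, -5, 0], [0.029, 0, -0.007, 0, -6.7, 0], [0.037, 0, -0.008, 0, -8.3, 0], [0.044, 0, -0.009, 0, -10, 0], [0.052, 0, -0.009, 0, -11.7, 0], [0.059, 0, -0.009, 0, -13.3, 0], [0.067, 0, -0.008, 0, -15, 0], [0.074, 0, -0.008, 0, -16.7, 0], [0.082, 0, -0.006, 0, -18, 0], [0.089, 0, -0.005, 0, -18, 0], [0.096, 0, -0.003, 0, -18, 0], [0.101, 0, -0.002, 0, -18, 0], [0.106, 0, 0, 0, -18, 0], [0.111, 0, 0.002, 0, -18, 0], [0.117, 0, 0.004, 0, -18, 0], [0.119, 0, 0.005, 0, -18, 0]]])

```text
time: 11.5
tool_pos: [529.0, -55.7, 225.0]
tcp_rot: [-180.0, -0.0, 93.0]
ft_force: [-0.8, -1.7, 0.1]
finger_gap: 0.1
```

```bash
python3 look.py e
python3 - <<'E'
from arc import *
a=tcp(99)[0]
table(a,[100,102,104,106.5,109,111.5,114,116.5,119,121.5,124,126.5,129,131.5,134,136.5,139,141,142])
E
```

```text
11.5 [529.  -55.7 225. ] [-180.   -0.   93.] [-12.  -3.  97.   0.  85. -15.] [-0.8 -1.7  0.1]
100 [ 13. 225.] [0.003, -0.0, 0.0, 0, 0.0, 0]
102 [ 18. 224.] [0.008, -0.0, 0.001, 0, 0.0, 0]
104 [ 24. 223.] [0.014, -0.0, 0.002, 0, 0.0, 0]
106.5 [ 30. 222.] [0.021, 0.0, 0.003, 0, 0.0, 0]
109 [ 37. 220.] [0.027, -0.0, 0.005, 0, 0.0, 0]
111.5 [ 44. 218.] [0.034, -0.0, 0.007, 0, 0.0, 0]
114 [ 50. 216.] [0.041, -0.0, 0.009, 0, 0.0, 0]
116.5 [ 57. 213.] [0.047, -0.0, 0.012, 0, 0.0, 0]
119 [ 63. 210.] [0.054, -0.0, 0.014, 0, 0.0, 0]
121.5 [ 70. 207.] [0.06, -0.0, 0.018, 0, 0.0, 0]
124 [ 76. 204.] [0.066, -0.0, 0.021, 0, 0.0, 0]
126.5 [ 82. 200.] [0.072, 0.0, 0.025, 0, 0.0, 0]
129 [ 88. 196.] [0.078, -0.0, 0.029, 0, 0.0, 0]
131.5 [ 93. 192.] [0.084, -0.0, 0.033, 0, 0.0, 0]
134 [ 99. 188.] [0.089, -0.0, 0.037, 0, 0.0, 0]
136.5 [104. 183.] [0.095, -0.0, 0.042, 0, 0.0, 0]
139 [109. 178.] [0.1, -0.0, 0.047, 0, 0.0, 0]
141 [113. 174.] [0.104, -0.0, 0.051, 0, 0.0, 0]
142 [115. 172.] [0.105, -0.0, 0.053, 0, 0.0, 0]
```

View pics/et.png

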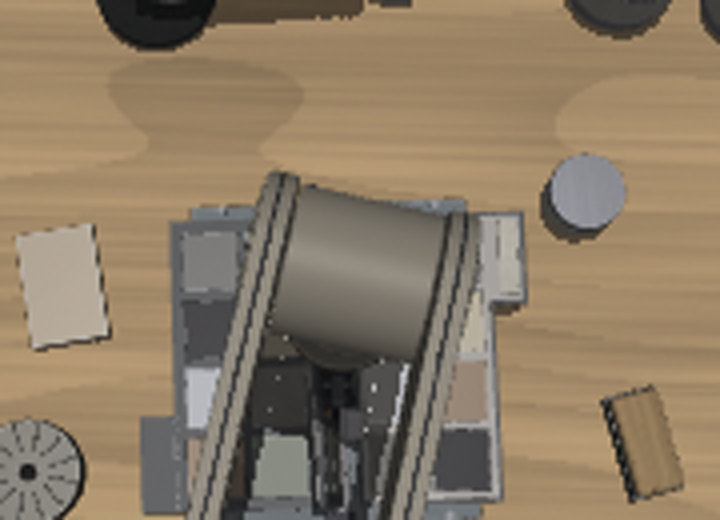

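View pics/es.png

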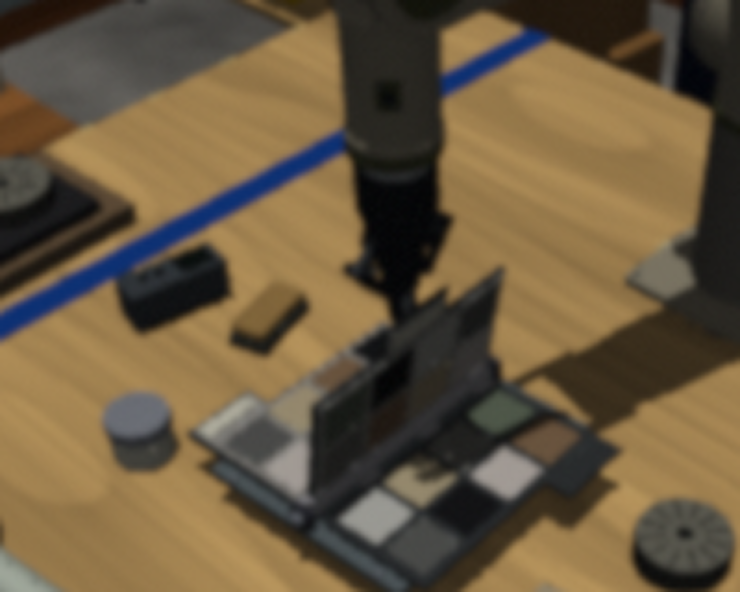

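The leaf is just past upright, its top edge running from (315,400) to (500,270) in the scene crop, and the fingertips are on its back. Contact force is about 2 N, so I'm continuing.

>>> move_arm(rows=[[[0.003, 0, 0, 0, 0, 0], [0.008, 0, 0.001, 0, 0, 0], [0.014, 0, 0.002, 0, 0, 0], [0.021, 0, 0.003, 0, 0, 0], [0.027, 0, 0.005, 0, 0, 0], [0.034, 0, 0.007, 0, 0, 0], [0.041, 0, 0.009, 0, 0, 0], [0.047, 0, 0.012, 0, 0, 0], [0.054, 0, 0.014, 0, 0, 0], [0.06, 0, 0.018, 0, 0, 0], [0.066, 0, 0.021, 0, 0, 0], [0.072, 0, 0.025, 0, 0, 0], [0.078, 0, 0.029, 0, 0, 0], [0.084, 0, 0.033, 0, 0, 0], [0.089, 0, 0.037, 0, 0, 0], [0.095, 0, 0.042, 0, 0, 0], [0.1, 0, 0.047, 0, 0, 0], [0.104, 0, 0.051, 0, 0, 0], [0.105, 0, 0.053, 0, 0, 0]]])

```text
time: 13.5
tool_pos: [523.4, 49.3, 171.7]
tcp_rot: [-180.0, -0.0, 93.0]
ft_force: [-0.4, 0.2, 2.0]
finger_gap: 0.2
```

```bash
python3 look.py f
python3 - <<'E'
from arc import *
a=tcp(142)[0]
table(a,[143,145,147.5,150,152.5,155,157.5,160,162.5,165,167,169,171,173,174.5,176,177,178,179,180])
E
```

```text
13.5 [523.4  49.3 171.7] [-180.   -0.   93.] [ -0.  -2. 102.   0.  80.  -3.] [-0.4  0.2  2. ]
143 [117. 170.] [0.002, -0.0, 0.002, 0, 0.0, 0]
145 [121. 165.] [0.006, -0.0, 0.006, 0, 0.0, 0]
147.5 [125. 160.] [0.01, -0.0, 0.012, 0, 0.0, 0]
150 [129. 154.] [0.014, -0.0, 0.018, 0, 0.0, 0]
152.5 [133. 148.] [0.018, 0.0, 0.024, 0, 0.0, 0]
155 [137. 141.] [0.021, -0.0, 0.03, 0, 0.0, 0]
157.5 [140. 135.] [0.025, -0.0, 0.037, 0, 0.0, 0]
160 [143. 128.] [0.028, -0.0, 0.043, 0, 0.0, 0]
162.5 [146. 122.] [0.031, -0.0, 0.05, 0, 0.0, 0]
165 [148. 115.] [0.033, 0.0, 0.057, 0, 0.0, 0]
167 [150. 109.] [0.035, -0.0, 0.062, 0, 0.0, 0]
169 [152. 104.] [0.037, -0.0, 0.068, 0, 0.0, 0]
171 [153.  98.] [0.038, -0.0, 0.074, 0, 0.0, 0]
173 [154.  92.] [0.039, -0.0, 0.079, 0, 0.0, 0]
174.5 [155.  88.] [0.04, -0.0, 0.084, 0, 0.0, 0]
176 [156.  84.] [0.041, -0.0, 0.088, 0, 0.0, 0]
177 [156.  81.] [0.041, -0.0, 0.091, 0, 0.0, 0]
178 [157.  78.] [0.041, -0.0, 0.094, 0, 0.0, 0]
179 [157.  75.] [0.042, 0.0, 0.097, 0, 0.0, 0]
180 [157.  72.] [0.042, -0.0, 0.1, 0, 0.0, 0]
```

View pics/ft.png

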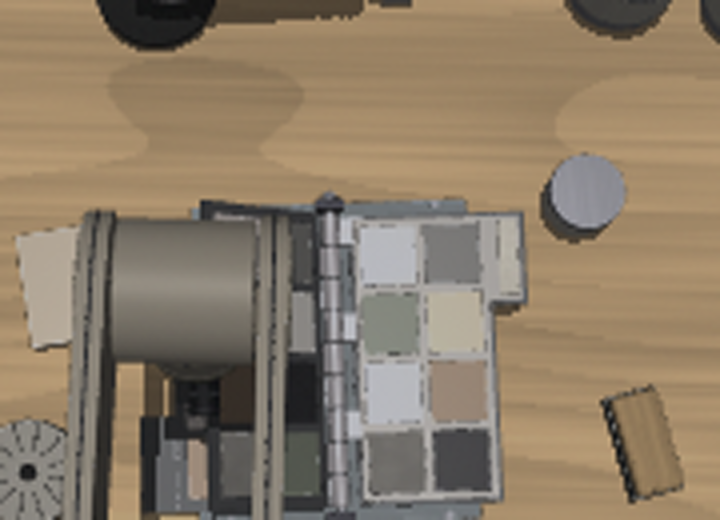

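View pics/fs.png

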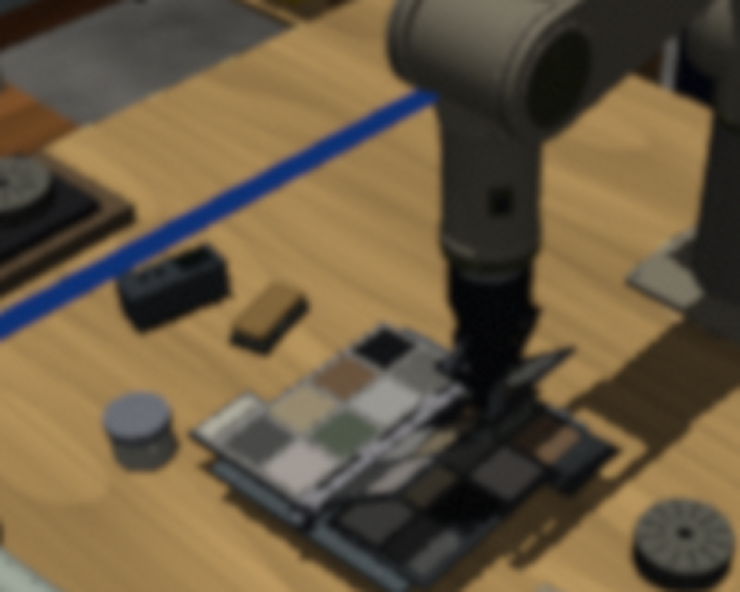

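The leaf is leaning about 140° to the left, pushed by the fingertips, and the right leaf lies flat. Now I'll bring it down, slowing toward the end.

>>> move_arm(rows=[[[0.002, 0, 0.002, 0, 0, 0], [0.006, 0, 0.006, 0, 0, 0], [0.01, 0, 0.012, 0, 0, 0], [0.014, 0, 0.018, 0, 0, 0], [0.018, 0, 0.024, 0, 0, 0], [0.021, 0, 0.03, 0, 0, 0], [0.025, 0, 0.037, 0, 0, 0], [0.028, 0, 0.043, 0, 0, 0], [0.031, 0, 0.05, 0, 0, 0], [0.033, 0, 0.057, 0, 0, 0], [0.035, 0, 0.062, 0, 0, 0], [0.037, 0, 0.068, 0, 0, 0], [0.038, 0, 0.074, 0, 0, 0], [0.039, 0, 0.079, 0, 0, 0], [0.04, 0, 0.084, 0, 0, 0], [0.041, 0, 0.088, 0, 0, 0], [0.041, 0, 0.091, 0, 0, 0], [0.041, 0, 0.094, 0, 0, 0], [0.042, 0, 0.096, 0, 0, 0], [0.042, 0, 0.097, 0, 0, 0]]])

```text
time: 15.6
tool_pos: [521.4, 90.6, 75.0]
tcp_rot: [-180.0, 0.0, 93.0]
ft_force: [-0.2, -0.7, 1.5]
finger_gap: -0.0
```

```bash
python3 look.py g
```

```text
15.6 [521.4  90.6  75. ] [-180.    0.   93.] [  4.   5. 106.  -0.  69.   1.] [-0.2 -0.7  1.5]
```

View pics/gs.png

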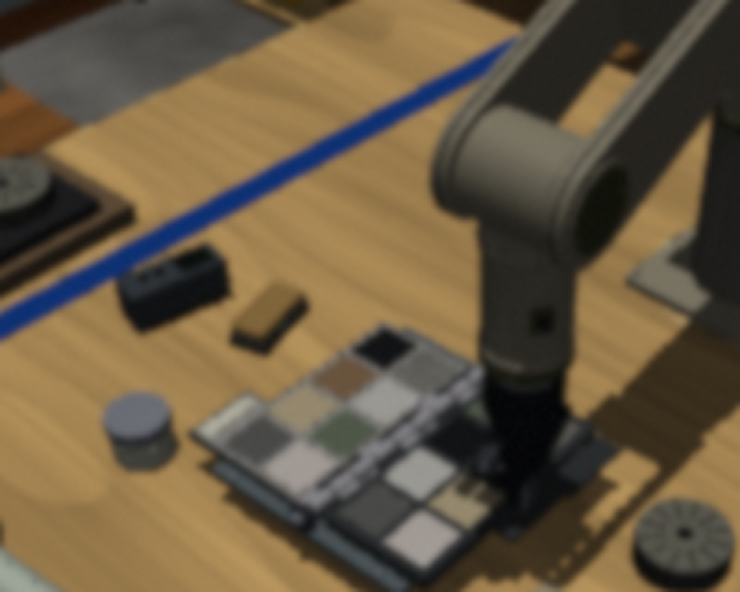

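The leaf is nearly flat on the left with a push of 1.5 N. I'll press in small steps.

>>> move_arm(rows=[[[0, 0, 0.001, 0, 0, 0], [0, 0, 0.002, 0, 0, 0], [0, 0, 0.003, 0, 0, 0], [0, 0, 0.003, 0, 0, 0]]])

```text
time: 16.1
tool_pos: [521.4, 90.6, 72.1]
tcp_rot: [180.0, 0.0, 93.0]
ft_force: [0.1, -0.3, 0.1]
finger_gap: 0.2
```

>>> move_arm(rows=[[[0, 0, 0.001, 0, 0, 0], [0, 0, 0.002, 0, 0, 0], [0, 0, 0.002, 0, 0, 0]]])

```text
time: 16.4
tool_pos: [521.5, 90.6, 71.9]
tcp_rot: [180.0, 0.0, 93.0]
ft_force: [-9.6, -1.7, 16.8]
finger_gap: -0.1
```

>>> move_arm(rows=[[[0, 0, 0.0005, 0, 0, 0], [0, 0, 0.0005, 0, 0, 0], [0, 0, 0.0005, 0, 0, 0], [0, 0, 0.0005, 0, 0, 0]]])

```text
time: 16.8
tool_pos: [521.6, 90.6, 71.8]
tcp_rot: [180.0, 0.0, 93.0]
ft_force: [-11.5, -0.9, 21.3]
finger_gap: 0.3
```

It is pressed with 21 N at tip height 64 mm, exactly the flat height, so it's on the stop. I'll lift straight off and clear the view.

>>> move_arm(rows=[[[0, 0, -0.001, 0, 0, 0], [0, 0, -0.003, 0, 0, 0], [0, 0, -0.006, 0, 0, 0], [0, 0, -0.012, 0, 0, 0], [0, 0, -0.025, 0, 0, 0], [0, 0, -0.045, 0, 0, 0], [0, 0, -0.07, 0, 0, 0], [0, 0, -0.1, 0, 0, 0], [0, 0, -0.14, 0, 0, 0], [0, 0, -0.18, 0, 0, 0], [0, 0, -0.22, 0, 0, 0], [0.03, 0, -0.26, 0, 0, 0], [0.07, 0, -0.3, 0, 0, 0], [0.11, 0, -0.32, 0, 0, 0], [0.15, 0, -0.33, 0, 0, 0], [0.19, 0, -0.33, 0, 0, 0], [0.23, 0, -0.33, 0, 0, 0], [0.26, 0, -0.33, 0, 0, 0], [0.275, 0, -0.33, 0, 0, 0], [0.28, 0, -0.33, 0, 0, 0]]])

```text
time: 18.8
tool_pos: [506.3, 371.2, 399.9]
tcp_rot: [-180.0, 0.0, 93.1]
ft_force: [0.3, -0.7, -1.4]
finger_gap: 0.0
```

```bash
python3 look.py i
```

```text
18.8 [506.3 371.2 399.9] [-180.     0.    93.1] [ 32.  12.  64.  -0. 104.  28.] [ 0.3 -0.7 -1.4]
```

View pics/it.png

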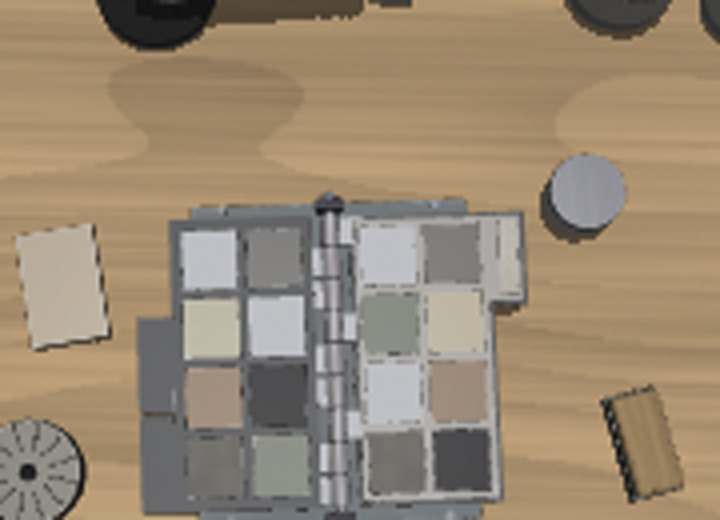

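View pics/is.png

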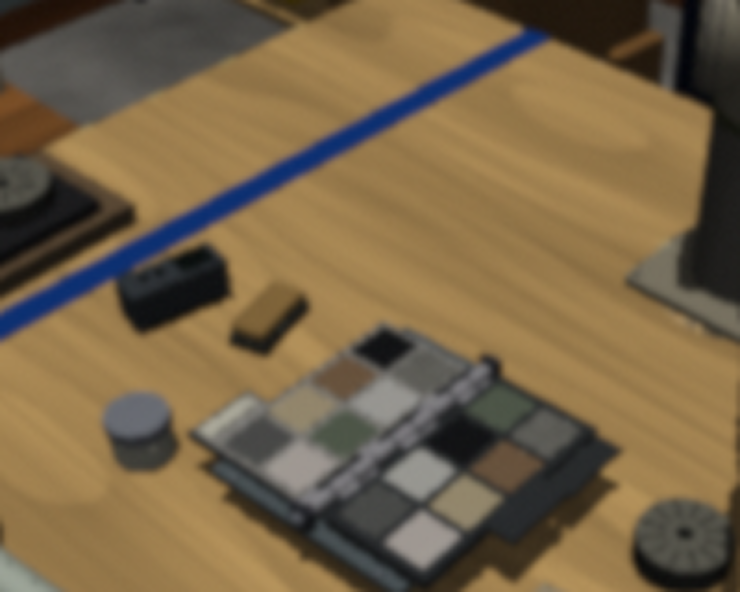

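The turned leaf lies on the left, with its tab at (155,365) in the top crop beside the previous leaf's tab. The next leaf is flat and the bystanders are where they were. I'll do a numeric check of flatness and of bystander movement.

Run:
```python
from h import *
from k import *
t,s=pickle.load(open("pics/i.pkl","rb"))
for th in (180,177,174):
    a=np.radians(th)
    for x in (44,-44):
        u=-182*np.cos(a)-4*np.sin(a); z=60+182*np.sin(a)-4*np.cos(a)  # back surface -> upper side
        X=M+x*ex+u*ey+np.array([0,0,z]);p=proj(t,X);q=proj(s,X)
        print(th,x,((p-[190,110]+.5)*4).round(0),((q-[130,60]+.5)*3.7).round(0),X.round(0))
t0=pickle.load(open("pics/top0.pkl","rb"))
# moved pixels outside the book: block, jar, pads, offcut, meter
d=cv2.absdiff(t["color"],t0["color"]).max(2)
for n,(x,y,w,h) in dict(block=(335,200,32,40),jar=(322,145,28,28),pads=(180,210,35,35),offcut=(190,162,32,40),meter=(368,185,30,45),lefttab=(222,210,12,30),nexttab_right=(312,160,10,30)).items():
    print(n,d[y:y+h,x:x+w].max(),(d[y:y+h,x:x+w]>40).sum())
crop(s,"pics/i2.png",250,165,60,45,13)
```

```text
180 44 [137. 318.] [511. 542.] [564. 119.  64.]
180 -44 [138. 413.] [568. 491.] [476. 114.  64.]
177 44 [136. 316.] [511. 535.] [564. 118.  74.]
177 -44 [138. 412.] [568. 484.] [476. 113.  74.]
174 44 [137. 315.] [511. 528.] [564. 117.  83.]
174 -44 [138. 412.] [567. 477.] [476. 113.  83.]
block 12 0
jar 11 0
pads 86 115
offcut 12 0
meter 12 0
lefttab 84 31
nexttab_right 99 55
```

View pics/i2.png

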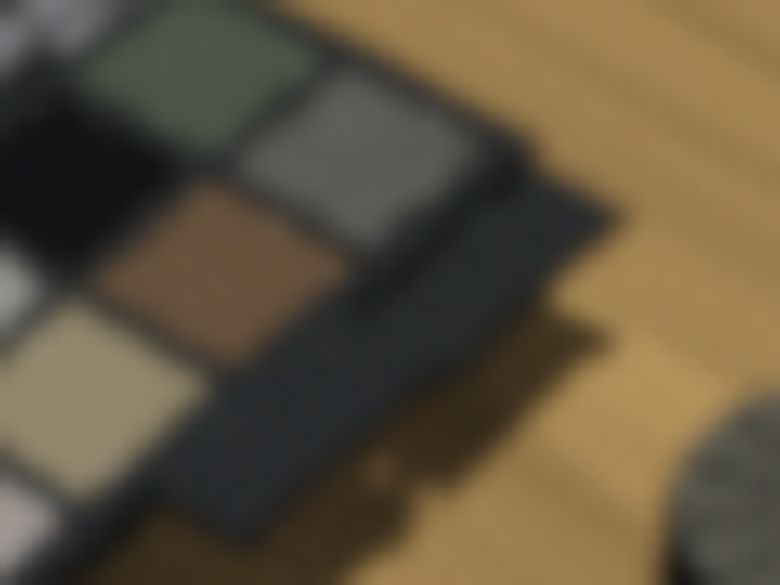

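Run:
```python
from h import *
t,s=pickle.load(open("pics/i.pkl","rb"));ta,sa=pickle.load(open("pics/a.pkl","rb"));t0=pickle.load(open("pics/top0.pkl","rb"))
for n,q in(("vs0",t0),("vsA",ta)):
    d=cv2.absdiff(t["color"],q["color"]).max(2)[205:250,175:222]
    print(n,d.max(),(d>40).sum(),np.argwhere(d>40).mean(0)+[205,175] if (d>40).any() else "")
d=cv2.absdiff(s["color"],sa["color"]).max(2);print("scene pads",d[190:220,298:330].max())
crop(t,"pics/pt.png",170,200,60,50,6);crop(t0,"pics/p0.png",170,200,60,50,6)
cv2.imwrite("pics/pp.png",np.hstack([cv2.imread("pics/p0.png"),cv2.imread("pics/pt.png")]))
```

```text
vs0 89 220 [232.10454545 184.33636364]
vsA 99 220 [232.10454545 184.33636364]
scene pads 106
```

View pics/pp.png

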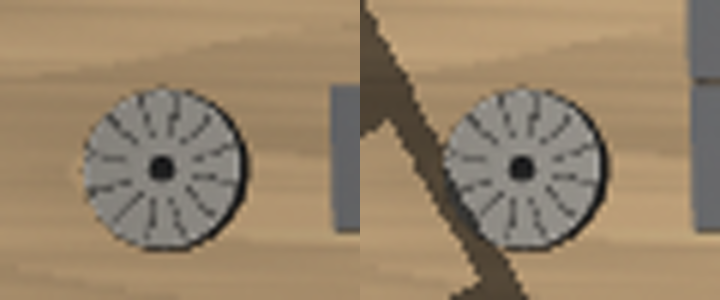

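The change at the pads is only the arm's shadow. The pad stack sits in the same pixels, about (162,168), in both pictures. Handing in.

```bash
python3 -c "
from bench import hand_in
print(hand_in())"
```

```text
the job is handed in; nothing more can be done
None
```

The top right-hand leaf now lies flat on the left-hand side. I slid the shut fingertips under the middle of its tab and pushed it up and over the spine at about 25°/s. I then pressed it down with about 21 N, lifted off and moved clear. The job took about 19 s of the 45 s allowed.

**Last checks:**
- **Turned leaf:** the fingertips stopped at 64 mm, which is the height of its upper side when flat. The tab corner I compared in both cameras matched the flat position to within a few mm; the leaf is within about 1° of flat.
- **Other two leaves:** both look flat in the last pictures. I judged this by eye, not by measurement.
- **Other objects on the bench:** the honing block, jar, offcut and gloss meter show no change from the first picture. The pad stack's pixels changed, but only because the arm's shadow fell across them; the stack itself had not moved. I did not compare the spray bottle between pictures, but the arm passed well above it.
- **Forces:** readings were 3 N or less during the turn. During the final press the sensor also showed about 11 N sideways, along the spine, and that disappeared when I lifted off.

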